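# Weigh a printed lever arm on a two-pan balance

## Task

Weigh the blue printed lever arm: draw it by its near end straight out along the printer bed until all of it is clear of the print head, and let go of it there; then lift it by its middle and lay it lengthwise in the balance's long steel tray. After that stand weights in the round brass pan, choosing them so that the beam comes level, with the red needle at rest in the green band; leave the weights you do not need standing on the bench or their board. Do not bump the print head, set everything on the balance down gently, and leave the spool, bottle and scraper where they are.

Things in the scene. Friction and masses are not known exactly. Their poses are not given: they have to be found in the camera images.
- lever_arm: blue printed lever arm, 180 mm long: a bar 30 mm wide and 42 mm high joins two upright round bosses 50 mm across and 50 mm high whose axes lie at x = -65 and +65 mm. Origin: centre of its underside; x along its length, z up. Both ends alike. Mass 230 to 370 g (unknown). It starts on the bed about along the printer's y axis, far end under the print head
- printer: desktop 3D printer, fixed. Origin on the bench; its front is -y. Bed: glass on a red plate, top 60 mm above the origin, x -120 to 120 mm, y -150 to 120 mm. Two aluminium uprights at x = +-175 mm, y = 110 mm, 360 mm high, joined by a top bar; two steel rods between them at y = 100 mm, 175 and 225 mm high
- print_head: white print head with copper heater block and nozzle, fixed to the printer (same origin and axes as the printer): x -40 to 80 mm, y 60 to 115 mm, from 250 mm down to 122 mm (nozzle tip) above the origin, so 62 mm above the bed
- balance: grey two-pan balance, fixed, 130 x 200 mm base. Origin on the bench under the pivot; the beam runs along its y axis, tray on the +y side, pan on the -y side, 130 mm from the pivot each. Dial 90 mm wide, up to 225 mm high, standing at x -25 to -19 mm above the pivot
- beam (a joint): beam tilt (rad): 0 level, positive when the tray side is down, stops at +-0.2; level when empty. Settles at 0.00111 rad per gram of (tray load minus pan load), so 50 g = 0.055 rad. The green band spans +-0.04 rad, about 36 g. The place of a load within a pan does not matter
- tray: long steel tray carried on the beam, always level; inside 200 mm along the balance's x axis, 80 mm across, rim 9 mm above its floor. Origin on its pivot, 40 mm below the floor
- tray_floor (a point): centre of the tray's inner floor, 118 mm above the bench when the beam is level, up to 26 mm lower or higher when tilted; axes as the balance
- pan: round brass pan carried on the beam, always level; inside diameter 126 mm, rim 9 mm above its floor. Origin on its pivot, 40 mm below the floor
- pan_floor (a point): centre of the pan's inner floor, 118 mm above the bench when the beam is level, 26 mm higher or lower when tilted; axes as the balance
- board: plywood board, fixed, 200 x 200 x 8 mm, on which the four weights stand, about 110 mm apart in a square. Origin: centre of its underside
- w50: 50 g weight, yellow cylinder 28 mm across and 60 mm high, upright; the plain body reaches up to 44 mm, above it a small knob 22 mm across. Origin: centre of its underside, z up
- w100: 100 g weight, green cylinder 34 mm across and 66 mm high, upright; the plain body reaches up to 50 mm, above it a small knob 22 mm across. Origin: centre of its underside, z up
- w150: 150 g weight, orange cylinder 40 mm across and 72 mm high, upright; the plain body reaches up to 56 mm, above it a small knob 22 mm across. Origin: centre of its underside, z up
- w200: 200 g weight, red cylinder 46 mm across and 78 mm high, upright; the plain body reaches up to 62 mm, above it a small knob 22 mm across. Origin: centre of its underside, z up
- spool: bystander: filament spool lying flat, black flanges, orange filament, 130 mm across, 54 mm high. Origin: centre of its underside
- cleaner: bystander: white bottle with a blue cap, 60 mm across, 160 mm high. Origin: centre of its underside
- scraper: bystander: scraper 200 mm long lying on the bench along its x axis, origin at the underside
Mind the look-alikes: they are no part of the job. Of the things like the w200, leave any that is black, pink or purple; of the rest the larger one is meant.

How it is judged:
On the way, in this order (a step that is already met when the one before it is completed fails the run):
1. the lever arm lies flat on the printer bed, let go of, drawn out from under the print head (its middle at least 15 mm in front of the printer's origin) (y of lever_arm in the frame of printer below -0.015 m and z of lever_arm in the frame of printer between 0.054 and 0.066 m and contact force between lever_arm and the fingers below 0.1 N and linear speed of lever_arm below 0.02 m/s), for 0.2 s.
2. the lever arm is lifted at least 30 mm off the bed, held within 35 mm of its middle (z of lever_arm in the frame of printer above 0.09 m and contact force between lever_arm and the fingers above 1 N and horizontal distance between the grasp point and lever_arm below 0.035 m), for 0.1 s.
3. the lever arm lies in the tray, let go of (x of lever_arm in the frame of tray_floor between -0.02 and 0.02 m and y of lever_arm in the frame of tray_floor between -0.02 and 0.02 m and z of lever_arm in the frame of tray_floor between -0.006 and 0.008 m and contact force between lever_arm and the fingers below 0.1 N and contact force between lever_arm and tray above 1 N and linear speed of lever_arm below 0.03 m/s), for 0.2 s.
At the end, for the whole second after the job is handed in: The lever arm lies flat and lengthwise in the tray (its centre within 20 mm of the tray's centre along and across), the beam rests within 0.04 rad of level, and each weight stands upright either in the round pan or on the bench or board clear of the balance (x of lever_arm in the frame of tray_floor between -0.02 and 0.02 m and y of lever_arm in the frame of tray_floor between -0.02 and 0.02 m and z of lever_arm in the frame of tray_floor between -0.006 and 0.008 m and contact force between lever_arm and tray above 1 N and angle between lever_arm's own z axis and vertical below 0.08 rad and angle between the x axis of lever_arm and the x axis of tray_floor, either way round below 0.3 rad and value of joint beam between -0.04 and 0.04 rad and velocity of joint beam between -0.05 and 0.05 rad/s and ((horizontal distance between w50 and pan_floor below 0.062 m and z of w50 in the frame of pan_floor between -0.006 and 0.008 m) or (horizontal distance between w50 and balance above 0.1 m and height (world z) of w50 below 0.05 m)) and ((horizontal distance between w100 and pan_floor below 0.062 m and z of w100 in the frame of pan_floor between -0.006 and 0.008 m) or (horizontal distance between w100 and balance above 0.1 m and height (world z) of w100 below 0.05 m)) and ((horizontal distance between w150 and pan_floor below 0.062 m and z of w150 in the frame of pan_floor between -0.006 and 0.008 m) or (horizontal distance between w150 and balance above 0.1 m and height (world z) of w150 below 0.05 m)) and ((horizontal distance between w200 and pan_floor below 0.062 m and z of w200 in the frame of pan_floor between -0.006 and 0.008 m) or (horizontal distance between w200 and balance above 0.1 m and height (world z) of w200 below 0.05 m)) and angle between each of w50, w100, w150, w200's own z axis and vertical below 0.15 rad); the robot touches nothing.
It fails at once if the print head is bumped (more than 4 N) (contact force between print_head and anything else above 4 N).
It fails at once if something strikes or presses hard on the tray or pan (more than 45 N) (contact force between any of tray, pan and anything else above 45 N).
It fails at once if the lever arm or a weight is dropped (falls free at more than 0.7 m/s, about 25 mm) ((contact force between lever_arm and the fingers below 0.1 N and linear speed of lever_arm above 0.7 m/s) or (contact force between w50 and the fingers below 0.1 N and linear speed of w50 above 0.7 m/s) or (contact force between w100 and the fingers below 0.1 N and linear speed of w100 above 0.7 m/s) or (contact force between w150 and the fingers below 0.1 N and linear speed of w150 above 0.7 m/s) or (contact force between w200 and the fingers below 0.1 N and linear speed of w200 above 0.7 m/s)).
It fails at once if the spool, bottle or scraper is moved more than 30 mm (distance of any of spool, cleaner, scraper from where it was at the start of the episode above 0.03 m).
It also fails if it takes over 72 s, if anything falls off the work surface, if the arm or the gripper's body presses on something with over 40 N, if the wrist force passes 120 N, or if a joint passes its speed limit or range.

## Robot

A 6-joint arm with a two-finger parallel gripper is mounted at the origin on the work surface. World frame = base frame: x ahead of the robot, y to its left, z up, the work surface at z = 0. Lengths are in m, angles in rad, forces in N, time in s.
With the tool pointing down it reaches from about 0.35 to 0.975 m from the base axis. Payload 4.9 kg.
Tool frame: the origin (TCP) lies between the finger pads; the fingertips stand 25 mm ahead of it and the grasp point (between the pads) lies 6 mm ahead of it (manip.tcp_to_tips is the z of the fingertips in the tool frame, in m); z points along the fingers, y is the line along which they close (so a half turn about z gives the same grasp; the last joint's range is limited). The gripper opens to 85 mm and grips with 20 to 120 N. Pads are 22 mm wide; open, the fingers measure 114 mm over their backs; the gripper's body (76 mm by 85 mm) begins 54 mm behind the grasp point. The pads swing forward as they close: fully open they stand 13 mm farther back than shut.
Start: joints at [1.16, 0.053, 1.613, -0, 1.476, -0.119], TCP at [0.18, 0.599, 0.256] pointing down, gripper open.
Joint ranges: [-3.01, 3.01], [-1.01, 2.22], [0.06, 2.58], [-1.02, 4.17], [0.09, 2.62], [-3.14, 3.14]. Speed limits (rad/s): [2.57, 2.57, 3.14, 3.14, 3.14, 3.14].

## Interface

Orientations are given as a unit quaternion [w, x, y, z].
In Python, from plant import manip gives the robot as it stands. The module is installed in compiled form; this text tells all that it offers.
- The arm moves only by the tool arm_command, never from a script. Its argument "moves" is a list of rows, each a list of 3 entries, a list of its own where there are three numbers: the opening, from -1 (shut) to 1 (fully open), then the shift along the tool's x, y, z in units of 0.15 m (1.0 is 0.15 m), then the turn about the tool's z in units of 2 pi rad (1.0 is 2 pi rad). A call has 1 to 20 rows; each row is the pose to reach, as a shift and turn from the pose commanded when the call began, along the tool's axes at that moment, turning the shorter way round; what a row does not reach only later rows make up. A row lasts 1/12 s, in which the tool goes at most 41.7 mm and 7.16 degrees, less where a joint would pass 70% of its speed; a pose out of reach is approached as far as the arm can. A call with a number of a shift or a turn outside -1 to 1 is refused whole. A call with a gripper value outside its range is refused whole. The fingers move at their own pace and stop on an object; the grip force is fixed at half the most. Time passes only in rows, so rows that repeat a pose let the fingers close. It gives the time, the measured TCP pose, the force, the opening and the grip force at its end, in the units of the state.
- manip.state(): the state, without advancing time (a new reading comes with each control period).
- manip.grab_frame(name): name is "side" or "top"; returns a dict with "frame" (384x512x3 uint8, red, green, blue), "fx", "fy", "cx", "cy" (pixels), "R" (3x3) and "t" (3): a world point X has camera coordinates R X + t. Camera axes: x right, y down, z forward; pixel columns grow to the right and rows downward; lengths in m; the calibration is good to about 2 mm. A picture is of the moment at which its call begins. There is no depth.
- manip.job_done(): hands the job in; it is judged then, once.
Trained networks look in a picture, given as the dict that the camera call returned (one of the last four; its "shot" number tells which), for a name from the list of things; names that differ only in an ending like _2 or _b are one class to them, and where a whole thing is asked for, a point or a joint stands for the part that bears it (a point fixed in the world has none). Each returns a list of dicts, best first, with "confidence" (0 to 1); they miss things now and then, are a little off and sometimes report something else, mostly with a low value. They report only what shows in the picture. A call takes as long as a camera call. They do not tell look-alikes from the thing itself.
- manip.search_frame(picture, target): "extent" ([left, top, right, bottom] in pixels, round what is visible of it).
The state is a dict: "time": time; "joint_pos": joint angles; "joint_vel": joint speeds; "joint_efforts": joint torques, N m; "tool_pos": TCP position; "tool_rot": TCP orientation; "contact_force": force on the tool from outside, world axes, zero at the start; "ft_torque": the same for the moment, N m; "gripper_width": opening from 0.0 (shut) to 1.0 (fully open); "grasp_force": force on a finger pad.
Only numpy, scipy, OpenCV 4.12 (cv2) and the standard library are available. Lean on these libraries where they do the work, as an engineer would, in place of code of your own. Each camera call takes 0.05 s, during which the arm holds its last target. There are 200 camera calls.

## Working session

There is one attempt and no reset: what is moved stays moved. The work goes in short steps, Python scripts to look and compute and a tool call to move; the robot and the scene stay as the last step left them, time stands still between calls to the robot, and variables do not carry over. Pictures are saved under pics/ and viewed, at most 10 in all, crops included, and the job is handed in when it is done.

Besides the shell and the picture viewer there is one more tool, called in YAML: its name, and indented under it one key for each argument. arm_command: Moves the arm, as the interface text tells. Shifts and turns lie within -1 to 1; 1 stands for 0.15 m of shift or 2 pi rad of turn. Its arguments: {"type":"object","properties":{"moves":{"type":"array"}},"required":["moves"]}

```bash
mkdir -p pics; cat > h.py <<'E'
import numpy as np,cv2
from plant import manip
def snap(n,save=None):
    p=manip.grab_frame(n)
    if save: cv2.imwrite('pics/'+save,cv2.cvtColor(p['frame'],cv2.COLOR_RGB2BGR))
    return p
def ray(p,u,v):
    R=np.array(p['R']);t=np.array(p['t'])
    d=R.T@np.array([(u-p['cx'])/p['fx'],(v-p['cy'])/p['fy'],1]);return -R.T@t,d
def atz(p,u,v,z):
    o,d=ray(p,u,v);return o+d*(z-o[2])/d[2]
def proj(p,X):
    c=np.array(p['R'])@np.array(X)+np.array(p['t']);return np.array([p['fx']*c[0]/c[2]+p['cx'],p['fy']*c[1]/c[2]+p['cy']])
E
python3 - <<'E'
from h import *
for n in('top','side'):
    p=snap(n,n+'0.png');print(n,p['fx'],p['cx'],p['cy'],np.round(p['R'],3).tolist(),np.round(p['t'],3).tolist())
    for k in 'lever_arm printer print_head balance tray pan board w50 w100 w150 w200 spool cleaner scraper'.split():
        print(k,[(np.round(d['extent']).astype(int).tolist(),round(d['confidence'],2)) for d in manip.search_frame(p,k)[:4]])
print(manip.state())
E
```

```text
top 365.50265349136225 258.46384000471676 191.90308521708627 [[0.014, -1.0, 0.006], [-0.994, -0.014, -0.11], [0.11, -0.005, -0.994]] [-0.044, 0.558, 1.316]
lever_arm [([102, 195, 152, 216], 0.9)]
printer [([53, 115, 202, 270], 0.77)]
print_head [([83, 184, 109, 216], 0.64)]
balance [([200, 162, 308, 222], 0.66), ([102, 196, 147, 217], 0.51)]
tray [([194, 162, 226, 222], 0.66)]
pan [([266, 177, 308, 216], 0.55)]
board [([353, 214, 364, 230], 0.46)]
w50 [([348, 250, 366, 258], 0.64), ([326, 255, 337, 270], 0.63), ([380, 234, 393, 247], 0.52), ([354, 218, 366, 230], 0.47)]
w100 [([348, 250, 366, 258], 0.64), ([326, 255, 337, 270], 0.63), ([380, 234, 393, 247], 0.52), ([354, 218, 366, 230], 0.47)]
w150 [([348, 250, 366, 258], 0.64), ([326, 255, 337, 270], 0.63), ([380, 234, 393, 247], 0.52), ([354, 218, 366, 230], 0.47)]
w200 [([348, 250, 366, 258], 0.64), ([326, 255, 337, 270], 0.63), ([380, 234, 393, 247], 0.52), ([354, 218, 366, 230], 0.47)]
spool [([257, 113, 293, 154], 0.88), ([83, 181, 108, 217], 0.32), ([196, 163, 225, 224], 0.17)]
cleaner [([326, 132, 346, 156], 0.67)]
scraper [(
[... 1260 characters left out ...]
003283e+00,  5.27042213e-02,  1.61291318e+00,  2.10002628e-05,
        1.47600784e+00, -1.19007277e-01]), 'joint_vel': array([ 7.63228785e-04, -5.22427732e-04, -9.80618670e-04,  3.24386382e-03,
       -2.88900601e-03, -5.76277374e-05]), 'joint_efforts': array([ 2.78919004e-03, -3.93663669e+01, -3.70456946e+01,  1.10893766e-04,
        3.48179128e-04, -1.43879362e-05]), 'tool_pos': array([0.17976036, 0.59856471, 0.25629307]), 'tool_rot': array([-1.43537471e-05,  1.45362252e-01,  9.89378499e-01, -1.29876339e-05]), 'contact_force': array([-0.40726323,  0.52129737, -0.41744315]), 'ft_torque': array([-0.04101803,  0.06304389,  0.01615759]), 'grasp_force': 0.0, 'gripper_width': 0.9997051228740539}
```

View pics/top0.png

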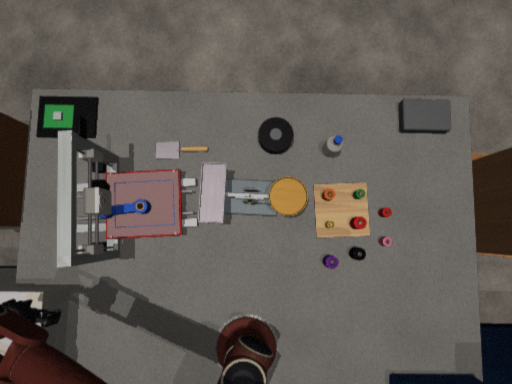

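View pics/side0.png

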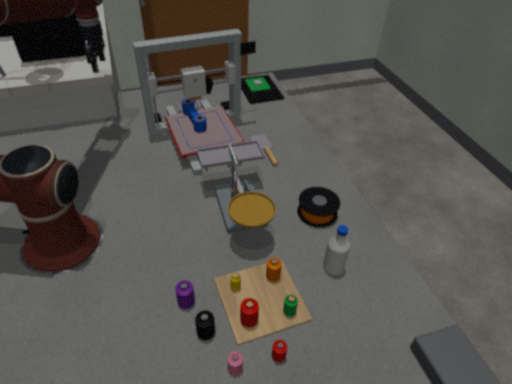

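The top view shows the blue lever with its near boss at (141,207). The tray is near (213,193) and the pan near (288,197). On the board are orange (328,195), green (359,194), yellow (330,225) and the larger red w200 (358,223). The side view agrees.

Next I measure precisely by colour.

```bash
cat >> h.py <<'E'
def blobs(p,lo,hi,box,amin=8):
    hsv=cv2.cvtColor(p['frame'],cv2.COLOR_RGB2HSV);m=cv2.inRange(hsv,np.array(lo),np.array(hi))
    k=np.zeros_like(m);l,t,r,b=box;k[t:b,l:r]=m[t:b,l:r]
    n,_,s,c=cv2.connectedComponentsWithStats(k)
    return [(c[i].round(1).tolist(),s[i].tolist()) for i in range(1,n) if s[i][4]>=amin],k
E
python3 - <<'E'
from h import *
p=snap('top')
print('cam',ray(p,0,0)[0])
for n,lo,hi,b in [('blue',(105,120,60),(130,255,255),(90,185,160,225)),('yellow',(22,100,80),(32,255,255),(315,210,345,240)),('orange',(5,120,80),(18,255,255),(315,185,345,208)),('green',(45,90,40),(80,255,255),(345,180,372,205)),('red',(0,150,80),(4,255,255),(345,210,372,235)),('red2',(170,150,80),(180,255,255),(345,210,372,235)),('pan',(15,120,100),(28,255,255),(262,170,312,222))]:
    bl,k=blobs(p,lo,hi,b);print(n,bl)
    if n in('blue',):
        ys,xs=np.nonzero(k)
        for c in range(xs.min(),xs.max()+1):
            y=ys[xs==c]; print(c,y.min() if len(y) else None,y.max() if len(y) else None,end='; ')
        print()
f=cv2.cvtColor(p['frame'],cv2.COLOR_RGB2BGR)
a=cv2.resize(f[150:250,50:230],None,fx=4.4,fy=4.4,interpolation=cv2.INTER_CUBIC)
cv2.imwrite('pics/c1.png',a)
a=cv2.resize(f[150:250,190:375],None,fx=4.3,fy=4.3,interpolation=cv2.INTER_CUBIC)
cv2.imwrite('pics/c2.png',a)
E
```

```text
cam [ 0.40998226 -0.0300392   1.37022699]
blue [([128.1, 207.9], [111, 199, 37, 16, 282]), ([102.7, 216.0], [99, 215, 9, 3, 25])]
99 215 217; 100 215 217; 101 215 217; 102 215 217; 103 215 217; 104 215 217; 105 215 217; 106 215 217; 107 215 215; 108 None None; 109 None None; 110 None None; 111 211 213; 112 206 214; 113 206 214; 114 206 214; 115 206 214; 116 206 213; 117 206 213; 118 205 213; 119 206 213; 120 205 213; 121 205 213; 122 205 212; 123 205 212; 124 204 212; 125 204 212; 126 204 212; 127 204 212; 128 204 212; 129 204 212; 130 204 212; 131 204 211; 132 204 211; 133 203 211; 134 203 211; 135 201 211; 136 201 211; 137 200 212; 138 200 212; 139 199 212; 140 199 212; 141 200 212; 142 200 212; 143 200 212; 144 200 212; 145 201 211; 146 201 210; 147 204 208; 
yellow [([327.8, 223.8], [326, 220, 5, 8, 16])]
orange [([328.4, 194.0], [321, 188, 15, 14, 130])]
green [([358.6, 193.9], [353, 190, 12, 9, 65])]
red [([359.1, 222.4], [353, 217, 13, 12, 106])]
red2 []
pan [([287.9, 195.9], [269, 177, 39, 39, 1192])]
```

View pics/c1.png

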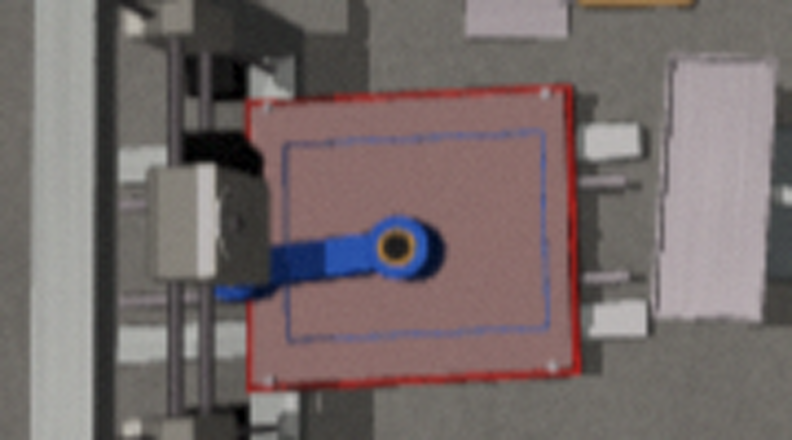

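View pics/c2.png

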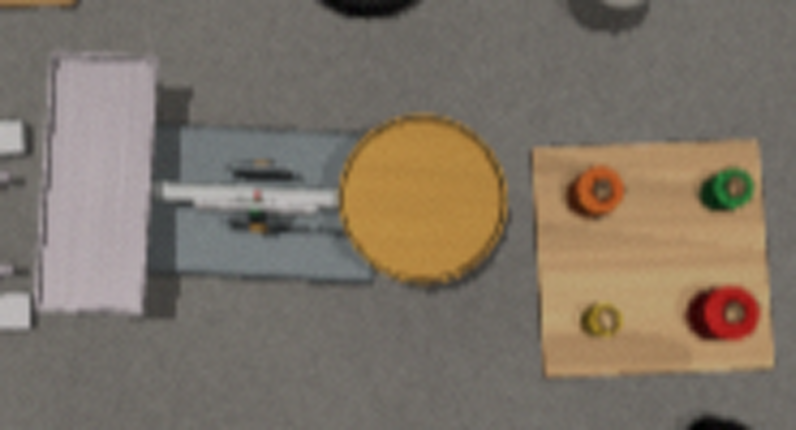

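```bash
python3 - <<'E'
from h import *
p=snap('top')
def c1(U,V,z): return atz(p,(U+.5)/4.4-.5+50,(V+.5)/4.4-.5+150,z)
def c2(U,V,z): return atz(p,(U+.5)/4.3-.5+190,(V+.5)/4.3-.5+150,z)
B=[c1(*q,.058) for q in[(246,100),(572,86),(581,374),(248,389)]]
print('bed',np.round(B,4)); 
ex=(B[0]+B[1]-B[2]-B[3]);print('bed yaw(x axis)',np.arctan2(ex[1],ex[0]),'len',np.linalg.norm(ex)/2,np.linalg.norm(B[0]-B[1]))
c=sum(B)/4;a=np.arctan2(ex[1],ex[0]);ey=np.array([-np.sin(a),np.cos(a),0]);O=c+ey*.015;print('printer origin',O)
b=c1(396,246,.11);print('near boss',b)
# bar centre line at z=.102 from columns, blue rows (top face+side shadow)
for u,v in[(116,209.5),(130,208)]: print('bar',atz(p,u,v,.102))
print('head frame of boss',(b-O)[:2]@np.array([[np.cos(a),-np.sin(a)],[np.sin(a),np.cos(a)]]))
T=[c2(*q,.127) for q in[(48,57),(157,57),(143,313),(38,310)]];print('tray',np.round(T,4),sum(T)/4)
print('tray yaw',[np.arctan2(*(d[1::-1])) for d in (T[0]-T[3],T[1]-T[2])])
P=c2(424,199,.127);t=sum(T)/4;print('pan',P,'dist',np.linalg.norm(P-t),'yaw',np.arctan2(-(t-P)[0],(t-P)[1]))
for n,U,V,z in[('w150',602,191,.08),('w100',737,188,.074),('w50',603,320,.068),('w200',735,313,.086)]: print(n,c2(U,V,z))
s=snap('side')
for n,X in[('boss',b),('pan',P),('tray',t)]: print(n,proj(s,X),proj(p,X))
E
```

```text
bed [[0.6192 0.5191 0.058 ]
 [0.6348 0.2514 0.058 ]
 [0.3989 0.2353 0.058 ]
 [0.3831 0.5034 0.058 ]]
bed yaw(x axis) 0.06748635245296443 len 0.23653201685965553 0.26817151412587786
printer origin [0.50799058 0.3922512  0.058     ]
near boss [0.49690147 0.37319733 0.11      ]
bar [0.48249264 0.45670533 0.102     ]
bar [0.48837955 0.40858777 0.102     ]
head frame of boss [-0.01234876 -0.0182627 ]
tray [[0.6461 0.1645 0.127 ]
 [0.6474 0.0771 0.127 ]
 [0.4424 0.0833 0.127 ]
 [0.4436 0.1661 0.127 ]] [0.54487561 0.12277535 0.127     ]
tray yaw [np.float64(-0.007697468942612649), np.float64(-0.030261268746744476)]
pan [ 0.53592549 -0.13777651  0.127     ] dist 0.26070553203790553 yaw -0.03433711350856874
w150 [ 0.54945204 -0.28899029  0.08      ]
w100 [ 0.55422948 -0.40251568  0.074     ]
w50 [ 0.44351853 -0.2913976   0.068     ]
w200 [ 0.4502502  -0.39566415  0.086     ]
boss [199.56918364 117.56985449] [139.61363636 205.52272727]
pan [251.2644316  207.60302241] [288.22093023 195.89534884]
tray [229.97138585 152.01744007] [212.07271338 192.1985128 ]
```

```bash
cat >> h.py <<'E'
from scipy.spatial.transform import Rotation as Ro
def to(*tg):
    """tg: (x,y,z,angle_deg of tool y or None)"""
    s=manip.state();q=s['tool_rot'];R=Ro.from_quat([q[1],q[2],q[3],q[0]]).as_matrix();P=s['tool_pos']
    a0=np.degrees(np.arctan2(R[1,1],R[0,1]))
    print('t',round(s['time'],2),'tcp',P.round(4),'ang',round(a0,1),'w',round(s['gripper_width'],3),'F',s['contact_force'].round(2),'gf',round(s['grasp_force'],1),'tilt',R[:,2].round(3))
    for x,y,z,a in tg:
        d=(0 if a is None else -(((a-a0)+90)%180-90))/360
        v=np.array([x,y,z])-P;print((R.T@v/.15).round(4).tolist(),round(d,4),'rows',round(np.linalg.norm(v)/.0417,1),round(abs(d)*360/7.16,1))
E
python3 -c "
from h import *
to((.18,.41,.256,7.5),(.27,.32,.256,7.5),(.30,.31,.256,7.5))"
```

```text
t 1.65 tcp [0.1798 0.5986 0.2563] ang 73.3 w 1.001 F [ 0.28  0.29 -0.33] gf 0.0 tilt [-0.  0. -1.]
[-0.363, -1.2036, 0.0021] 0.1827 rows 4.5 9.2
[-1.1103, -1.6056, 0.0021] 0.1827 rows 7.0 9.2
[-1.321, -1.6119, 0.0021] 0.1827 rows 7.5 9.2
```

arm_command:
  moves:
    - [1, [-0.3, -1.0, 0], 0.183]
    - [1, [-0.3, -1.0, 0], 0.183]
    - [1, [-0.3, -1.0, 0], 0.183]
    - [1, [-0.3, -1.0, 0], 0.183]
    - [1, [-0.4, -1.0, 0], 0.183]
    - [1, [-0.6, -1.0, 0], 0.183]
    - [1, [-0.8, -1.0, 0], 0.183]
    - [1, [-0.9, -1.0, 0], 0.183]
    - [1, [-1.0, -1.0, 0], 0.183]
    - [1, [-1.0, -1.0, 0], 0.183]
    - [1, [-1.0, -1.0, 0], 0.183]

```text
time: 2.57
tool_pos: [0.2806, 0.4116, 0.2563]
tool_rot: [-0.0, 0.66, 0.751, -0.0]
contact_force: [-1.1, -0.3, 0.5]
gripper_width: 0.996
grasp_force: 0.0
```

```bash
python3 -c "
from h import *
to((.40,.32,.2,7.5),(.497,.34,.2,7.5),(.497,.373,.2,7.5),(.497,.373,.094,7.5))"
```

```text
t 2.57 tcp [0.2806 0.4116 0.2563] ang 7.4 w 0.996 F [-1.15 -0.27  0.52] gf 0.0 tilt [-0.  0. -1.]
[-0.7077, 0.711, 0.3752] -0.0003 rows 3.9 0.0
[-0.6586, 1.3694, 0.3749] -0.0003 rows 5.6 0.0
[-0.4404, 1.3977, 0.3749] -0.0003 rows 5.4 0.0
[-0.4405, 1.398, 1.0816] -0.0003 rows 6.6 0.0
```

arm_command:
  moves:
    - [1, [-0.6, 0.1, 0], 0]
    - [1, [-0.6, 0.1, 0], 0]
    - [1, [-0.6, 0.1, 0], 0]
    - [1, [-0.7, 1.0, 0.2], 0]
    - [1, [-0.7, 1.0, 0.3], 0]
    - [1, [-0.7, 1.0, 0.37], 0]
    - [1, [-0.7, 1.0, 0.37], 0]
    - [1, [-0.7, 1.0, 0.37], 0]

```text
time: 3.23
tool_pos: [0.4435, 0.3264, 0.1972]
tool_rot: [-0.001, 0.66, 0.751, -0.002]
contact_force: [-0.4, -0.2, -0.7]
gripper_width: 1.001
grasp_force: 0.0
```

```bash
python3 -c "
from h import *
to((.497,.373,.2,7.5),(.497,.373,.094,7.5))"
```

```text
t 3.23 tcp [0.4435 0.3264 0.1972] ang 7.4 w 1.001 F [-0.41 -0.17 -0.72] gf 0.0 tilt [-0.004 -0.003 -1.   ]
[0.262, 0.3937, -0.0207] -0.0002 rows 1.7 0.0
[0.2634, 0.397, 0.686] -0.0002 rows 3.0 0.0
```

arm_command:
  moves:
    - [1, [0.26, 0.39, 0], 0]
    - [1, [0.26, 0.39, 0], 0]
    - [1, [0.26, 0.39, 0], 0]
    - [1, [0.26, 0.39, 0.25], 0]
    - [1, [0.26, 0.39, 0.45], 0]
    - [1, [0.26, 0.39, 0.6], 0]
    - [1, [0.26, 0.39, 0.7], 0]
    - [1, [0.26, 0.39, 0.7], 0]
    - [1, [0.26, 0.39, 0.7], 0]

```text
time: 3.98
tool_pos: [0.4941, 0.3735, 0.0957]
tool_rot: [-0.0, 0.659, 0.752, -0.001]
contact_force: [0.2, -0.7, 0.2]
gripper_width: 0.999
grasp_force: 0.0
```

```bash
python3 - <<'E'
from h import *
to((.497,.373,.094,7.5))
p=snap('top');s=snap('side')
f=lambda q,a,b,c,d:cv2.resize(cv2.cvtColor(q['frame'],cv2.COLOR_RGB2BGR)[b:d,a:c],(395,395),interpolation=cv2.INTER_CUBIC)
cv2.imwrite('pics/g1.png',np.hstack([f(p,90,160,180,250),f(s,150,60,240,150)]))
E
```

```text
t 3.98 tcp [0.4941 0.3735 0.0957] ang 7.5 w 0.999 F [ 0.18 -0.68  0.2 ] gf 0.0 tilt [-0.002 -0.001 -1.   ]
[-0.0061, 0.0188, 0.011] 0.0 rows 0.1 0.0
```

View pics/g1.png

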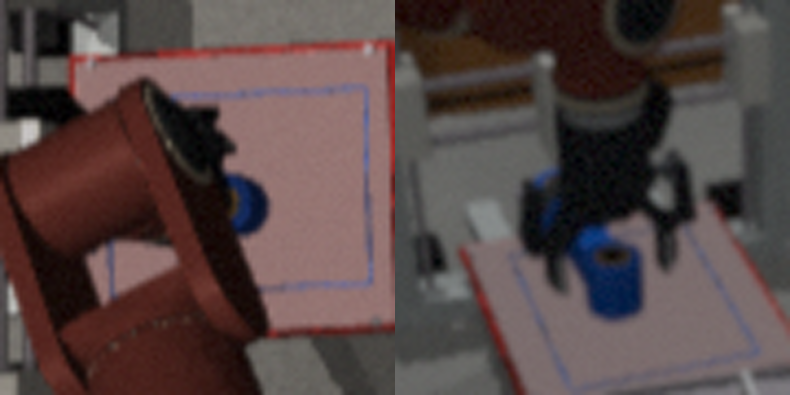

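```bash
python3 - <<'E'
from h import *
s=snap('side')
for sg in(-1,1):
    for z in (.071,.084): print(proj(s,(.494+sg*.05,.3735+sg*.0065,z)))
print(proj(s,(.497,.373,.11)))
E
```

```text
[186.47596036 129.49678798]
[186.19424204 126.55937978]
[212.05435516 123.58995603]
[211.92280561 120.67992516]
[199.60680142 117.59454068]
```

arm_command:
  moves:
    - [-1, [0, 0.02, 0], 0]
    - [-1, [0, 0.02, 0], 0]
    - [-1, [0, 0.02, 0], 0]
    - [-1, [0, 0.02, 0], 0]
    - [-1, [0, 0.02, 0], 0]
    - [-1, [0, 0.02, 0], 0]

```text
time: 4.63
tool_pos: [0.4992, 0.3739, 0.0972]
tool_rot: [0.0, 0.66, 0.751, 0.001]
contact_force: [0.0, -0.8, 5.5]
gripper_width: 0.572
grasp_force: 62.7
```

Gripped at about 50 mm. Now the pull.

arm_command:
  moves:
    - [-1, [-0.08, 0, 0], 0]
    - [-1, [-0.16, -0.01, 0], 0]
    - [-1, [-0.24, -0.01, 0], 0]
    - [-1, [-0.32, -0.02, 0], 0]
    - [-1, [-0.4, -0.03, 0], 0]
    - [-1, [-0.48, -0.03, 0], 0]
    - [-1, [-0.56, -0.04, 0], 0]
    - [-1, [-0.62, -0.04, 0], 0]
    - [-1, [-0.62, -0.04, 0], 0]
    - [-1, [-0.62, -0.04, 0], 0]
    - [1, [-0.62, -0.04, 0], 0]
    - [1, [-0.62, -0.04, 0], 0]
    - [1, [-0.62, -0.04, 0], 0]
    - [1, [-0.62, -0.04, 0], 0]
    - [1, [-0.62, -0.04, 0], 0]
    - [1, [-0.62, -0.04, 0], 0]
    - [1, [-0.62, -0.04, -0.6], 0]
    - [1, [-0.62, -0.04, -0.6], 0]
    - [1, [-0.62, -0.04, -0.6], 0]

```text
time: 6.22
tool_pos: [0.5081, 0.2821, 0.194]
tool_rot: [0.003, 0.66, 0.751, 0.005]
contact_force: [1.1, 0.9, 2.3]
gripper_width: 1.0
grasp_force: 0.0
```

```bash
python3 - <<'E'
from h import *
p=snap('top');s=snap('side')
to((.5,.34,.2,7.5))
f=lambda q,a,b,c,d:cv2.resize(cv2.cvtColor(q['frame'],cv2.COLOR_RGB2BGR)[b:d,a:c],(395,395),interpolation=cv2.INTER_CUBIC)
cv2.imwrite('pics/g2.png',np.hstack([f(p,90,160,190,260),f(s,150,70,250,170)]))
E
```

```text
t 6.32 tcp [0.5066 0.2815 0.1899] ang 7.4 w 0.999 F [ 0.59 -0.06 -0.99] gf 0.0 tilt [ 0.007  0.003 -1.   ]
[0.3928, 0.0074, -0.0669] -0.0002 rows 1.4 0.0
```

View pics/g2.png

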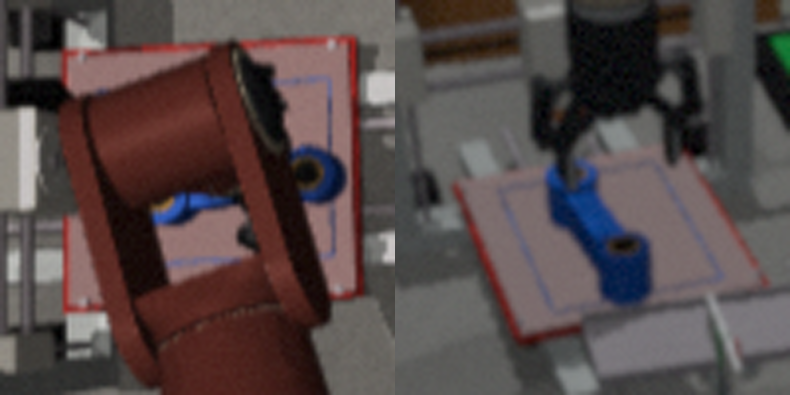

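```bash
python3 - <<'E'
from h import *
p=snap('top');s=snap('side')
g=lambda U,V,o:((U+.5)/3.95-.5+o[0],(V+.5)/3.95-.5+o[1])
A=[];
for nm,P in[('top',[(p,g(308,173,(90,160))),(p,g(168,205,(90,160)))]),('side',[(s,g(624-395,243,(150,70))),(s,g(573-395,175,(150,70)))])]:
    n,f=[atz(q,*uv,.11) for q,uv in P];d=f-n
    print(nm,n,f,'L',np.linalg.norm(d),'mid',(n+f)/2,'ang y',np.degrees(np.arctan2(-d[0],d[1])))
E
```

```text
top [0.5055291  0.27715276 0.11      ] [0.47585131 0.39777277 0.11      ] L 0.12421738649951627 mid [0.49069021 0.33746277 0.11      ] ang y 13.822698334667034
side [0.50597781 0.28083929 0.11      ] [0.48458995 0.40197876 0.11      ] L 0.1230130542815036 mid [0.49528388 0.34140902 0.11      ] ang y 10.012707874432598
```

```bash
python3 -c "
from h import *
to((.493,.345,.19,11),(.493,.345,.097,11))"
```

```text
t 6.42 tcp [0.5041 0.2804 0.185 ] ang 7.4 w 1.001 F [-0.12  0.73 -0.7 ] gf 0.0 tilt [-0.001 -0.    -1.   ]
[0.4364, -0.0181, -0.0336] -0.01 rows 1.6 0.5
[0.4365, -0.0174, 0.5864] -0.01 rows 2.6 0.5
```

arm_command:
  moves:
    - [1, [0.44, -0.02, 0], -0.01]
    - [1, [0.44, -0.02, 0], -0.01]
    - [1, [0.44, -0.02, 0.1], -0.01]
    - [1, [0.44, -0.02, 0.35], -0.01]
    - [1, [0.44, -0.02, 0.5], -0.01]
    - [1, [0.44, -0.02, 0.585], -0.01]
    - [1, [0.44, -0.02, 0.585], -0.01]
    - [1, [0.44, -0.02, 0.585], -0.01]
    - [-1, [0.44, -0.02, 0.585], -0.01]
    - [-1, [0.44, -0.02, 0.585], -0.01]
    - [-1, [0.44, -0.02, 0.585], -0.01]
    - [-1, [0.44, -0.02, 0.585], -0.01]
    - [-1, [0.44, -0.02, 0.585], -0.01]
    - [-1, [0.44, -0.02, 0.585], -0.01]
    - [-1, [0.44, -0.02, 0.585], -0.01]

```text
time: 7.67
tool_pos: [0.4941, 0.3461, 0.0996]
tool_rot: [0.001, 0.636, 0.772, 0.001]
contact_force: [-0.1, -0.1, 4.3]
gripper_width: 0.337
grasp_force: 61.2
```

```bash
python3 -c "
from h import *
to((.5,.26,.22,11),(.545,.123,.2,88))"
```

```text
t 7.67 tcp [0.4941 0.3461 0.0996] ang 11.0 w 0.337 F [-0.14 -0.08  4.28] gf 61.2 tilt [ 0.003  0.001 -1.   ]
[-0.5703, -0.0685, -0.803] 0.0 rows 3.6 0.0
[-1.5242, 0.0513, -0.67] -0.2139 rows 6.0 10.8
```

arm_command:
  moves:
    - [-1, [0, 0, -0.15], 0]
    - [-1, [0, 0, -0.35], 0]
    - [-1, [-0.1, 0, -0.55], 0]
    - [-1, [-0.3, 0, -0.7], 0]
    - [-1, [-0.5, 0, -0.75], 0]
    - [-1, [-0.7, 0, -0.75], 0]
    - [-1, [-0.9, 0, -0.75], 0]
    - [-1, [-0.9, 0, -0.75], 0]
    - [-1, [-0.9, 0, -0.75], 0]
    - [-1, [-0.9, 0, -0.75], 0]
    - [-1, [-0.9, 0, -0.75], 0]

```text
time: 8.58
tool_pos: [0.5182, 0.2138, 0.2097]
tool_rot: [-0.001, 0.636, 0.772, -0.0]
contact_force: [0.2, 0.1, -1.8]
gripper_width: 0.338
grasp_force: 60.2
```

```bash
python3 - <<'E'
from h import *
F=[]
for i in range(6):
    snap('top');F.append(manip.state()['contact_force'][2])
print(np.round(F,2),np.mean(F))
to((.545,.123,.22,88.2),(.545,.123,.18,88.2))
E
```

```text
[-2.75 -2.55 -2.01 -1.87 -3.33 -2.54] -2.507595370544159
t 8.88 tcp [0.5187 0.2136 0.2105] ang 11.1 w 0.342 F [ 0.4  -1.06 -2.54] gf 60.2 tilt [-0. -0. -1.]
[-0.6267, 0.0563, -0.0636] -0.2143 rows 2.3 10.8
[-0.6267, 0.0563, 0.2031] -0.2143 rows 2.4 10.8
```

arm_command:
  moves:
    - [-1, [0, 0, 0], -0.214]
    - [-1, [0, 0, 0], -0.214]
    - [-1, [0, 0, 0], -0.214]
    - [-1, [0, 0, 0], -0.214]
    - [-1, [0, 0, 0], -0.214]
    - [-1, [-0.1, 0, 0], -0.214]
    - [-1, [-0.2, 0.05, 0], -0.214]
    - [-1, [-0.3, 0.05, 0], -0.214]
    - [-1, [-0.45, 0.05, 0], -0.214]
    - [-1, [-0.63, 0.055, 0], -0.214]
    - [-1, [-0.63, 0.055, 0], -0.214]
    - [-1, [-0.63, 0.055, 0], -0.214]
    - [-1, [-0.63, 0.055, 0], -0.214]
    - [-1, [-0.63, 0.055, 0], -0.214]

```text
time: 10.05
tool_pos: [0.5449, 0.1225, 0.2105]
tool_rot: [-0.0, 0.018, 1.0, 0.0]
contact_force: [-0.1, -0.1, -2.9]
gripper_width: 0.345
grasp_force: 60.3
```

```bash
python3 - <<'E'
from h import *
p=snap('top');s=snap('side')
to((.545,.123,.16,88.2),(.545,.123,.135,88.2))
f=lambda q,a,b,c,d:cv2.resize(cv2.cvtColor(q['frame'],cv2.COLOR_RGB2BGR)[b:d,a:c],(395,395),interpolation=cv2.INTER_CUBIC)
cv2.imwrite('pics/g3.png',np.hstack([f(p,160,140,260,240),f(s,180,80,280,180)]))
E
```

```text
t 10.15 tcp [0.5448 0.1226 0.2105] ang 88.0 w 0.339 F [-1.23  0.15 -2.19] gf 60.3 tilt [-0.  0. -1.]
[-0.0011, 0.0026, 0.3369] -0.0005 rows 1.2 0.0
[-0.0011, 0.0026, 0.5036] -0.0005 rows 1.8 0.0
```

View pics/g3.png

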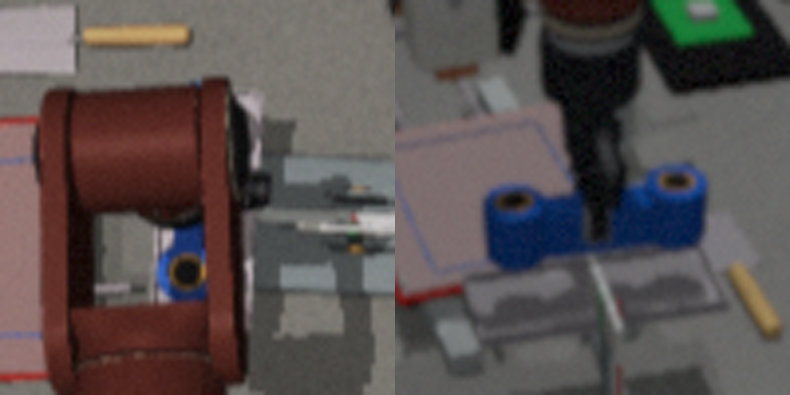

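```bash
python3 - <<'E'
from h import *
s=snap('side')
g=lambda U,V,o:((U+.5)/3.95-.5+o[0],(V+.5)/3.95-.5+o[1])
a=atz(s,*g(514-395,201,(180,80)),.221);b=atz(s,*g(676-395,180,(180,80)),.221)
print(a,b,(a+b)/2,np.linalg.norm(a-b))
for x,y in((.44,.083),(.44,.165),(.646,.165),(.646,.08)): print((proj(s,(x,y,.127))-[180,80])*3.95+[395,0])
E
```

```text
[0.48231027 0.12520922 0.221     ] [0.61212482 0.11961998 0.221     ] [0.54721755 0.1224146  0.221     ] 0.12993482431523198
[477.27454007 335.96195443]
[456.22461974 275.04797218]
[693.83233384 235.88085144]
[725.60483507 295.13004721]
```

arm_command:
  moves:
    - [-1, [0, 0, 0.1], 0]
    - [-1, [0, 0, 0.22], 0]
    - [-1, [0, 0, 0.3], 0]
    - [-1, [0, 0, 0.33], 0]
    - [-1, [0, 0, 0.36], 0]
    - [-1, [0, 0, 0.39], 0]
    - [-1, [0, 0, 0.42], 0]
    - [-1, [0, 0, 0.45], 0]
    - [-1, [0, 0, 0.475], 0]
    - [-1, [0, 0, 0.495], 0]
    - [-1, [0, 0, 0.51], 0]
    - [-1, [0, 0, 0.51], 0]
    - [-1, [0, 0, 0.51], 0]
    - [-1, [0, 0, 0.51], 0]
    - [-1, [0, 0, 0.51], 0]

```text
time: 11.45
tool_pos: [0.5451, 0.1219, 0.1343]
tool_rot: [0.0, 0.017, 1.0, 0.0]
contact_force: [0.1, -1.0, 0.2]
gripper_width: 0.34
grasp_force: 60.6
```

```bash
python3 - <<'E'
from h import *
p=snap('top');s=snap('side')
to((.545,.123,.133,88.2),)
f=lambda q,a,b,c,d:cv2.resize(cv2.cvtColor(q['frame'],cv2.COLOR_RGB2BGR)[b:d,a:c],(395,395),interpolation=cv2.INTER_CUBIC)
cv2.imwrite('pics/g4.png',np.hstack([f(s,180,90,290,200),f(s,210,150,290,230)]))
E
```

```text
t 11.55 tcp [0.5451 0.1219 0.1343] ang 88.0 w 0.34 F [ 0.56 -0.63 -0.71] gf 60.6 tilt [ 0.  0. -1.]
[0.001, 0.0072, 0.0086] -0.0004 rows 0.0 0.0
```

View pics/g4.png

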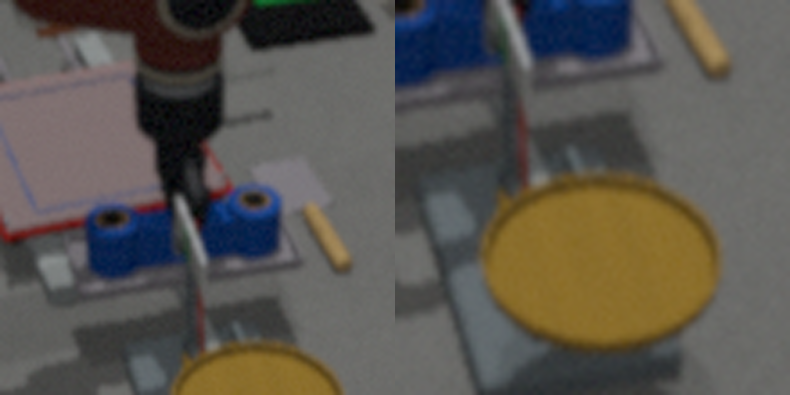

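arm_command:
  moves:
    - [0.5, [0, 0, 0], 0]
    - [1, [0, 0, 0], 0]
    - [1, [0, 0, 0], 0]
    - [1, [0, 0, 0], 0]
    - [1, [0, 0, 0], 0]
    - [1, [0, 0, -0.1], 0]
    - [1, [0, 0, -0.3], 0]
    - [1, [0, 0, -0.55], 0]
    - [1, [0, 0, -0.8], 0]
    - [1, [0, 0, -0.98], 0]
    - [1, [0, -0.2, -0.98], 0]
    - [1, [0, -0.5, -0.98], 0]
    - [1, [0, -0.75, -0.98], 0]
    - [1, [0, -1, -0.98], 0]
    - [1, [0, -1, -0.98], 0]
    - [1, [0, -1, -0.98], 0]

```text
time: 12.88
tool_pos: [0.5398, -0.0296, 0.2811]
tool_rot: [0.0, 0.019, 1.0, 0.0]
contact_force: [-0.7, 0.4, -0.4]
gripper_width: 1.0
grasp_force: 0.0
```

```bash
python3 - <<'E'
from h import *
to((.45,-.25,.28,88),(.45,-.396,.15,88),(.45,-.396,.056,88))
E
```

```text
t 12.88 tcp [ 0.5398 -0.0296  0.2811] ang 87.8 w 1.0 F [-0.68  0.45 -0.38] gf 0.0 tilt [ 0.  0. -1.]
[0.5424, -1.4909, 0.0068] -0.0005 rows 5.7 0.0
[0.5057, -2.4638, 0.8731] -0.0005 rows 9.6 0.0
[0.5058, -2.464, 1.4998] -0.0005 rows 10.5 0.0
```

arm_command:
  moves:
    - [1, [0.3, -1, 0], 0]
    - [1, [0.3, -1, 0], 0]
    - [1, [0.3, -1, 0], 0]
    - [1, [0.3, -1, 0], 0]
    - [1, [0.3, -1, 0], 0]

```text
time: 13.3
tool_pos: [0.4887, -0.1794, 0.281]
tool_rot: [-0.0, 0.019, 1.0, -0.001]
contact_force: [-0.4, -0.0, -0.4]
gripper_width: 1.0
grasp_force: 0.0
```

arm_command:
  moves:
    - [1, [0.2, -1, 0.2], 0]
    - [1, [0.2, -1, 0.5], 0]
    - [1, [0.2, -1, 0.6], 0]
    - [1, [0.2, -1, 0.6], 0]
    - [1, [0.2, -1, 0.6], 0]
    - [1, [0.2, -1, 0.6], 0]
    - [1, [0.2, -1, 0.6], 0]

```text
time: 13.88
tool_pos: [0.4552, -0.3242, 0.1908]
tool_rot: [-0.0, 0.017, 1.0, 0.001]
contact_force: [0.6, 0.0, -0.1]
gripper_width: 0.997
grasp_force: 0.0
```

```bash
python3 - <<'E'
from h import *
p=snap('top');s=snap('side')
to((.45,-.396,.15,88),(.45,-.396,.056,88))
# refine w200 from the side view: red blob
bl,k=blobs(s,(0,150,60),(5,255,255),(225,285,270,335));print(bl)
for z in(.008,.07,.086): print(proj(s,(.45,-.396,z)))
bl,k=blobs(p,(0,150,60),(5,255,255),(345,205,372,235));print(bl)
f=lambda q,a,b,c,d:cv2.resize(cv2.cvtColor(q['frame'],cv2.COLOR_RGB2BGR)[b:d,a:c],(395,395),interpolation=cv2.INTER_CUBIC)
cv2.imwrite('pics/g5.png',np.hstack([f(s,210,250,310,350),f(s,180,110,280,210)]))
E
```

```text
t 13.98 tcp [ 0.4561 -0.3242  0.1927] ang 88.2 w 1.001 F [ 0.52 -0.02  0.63] gf 0.0 tilt [ 0.002 -0.001 -1.   ]
[0.0259, -0.4794, 0.2852] 0.0004 rows 2.0 0.0
[0.0273, -0.4787, 0.9119] 0.0004 rows 3.7 0.0
[([249.0, 312.6], [241, 298, 18, 29, 367])]
[248.01514685 318.5798084 ]
[248.54789349 305.07484547]
[248.69274075 301.40301211]
[([359.9, 215.6], [345, 205, 27, 25, 331])]
```

View pics/g5.png

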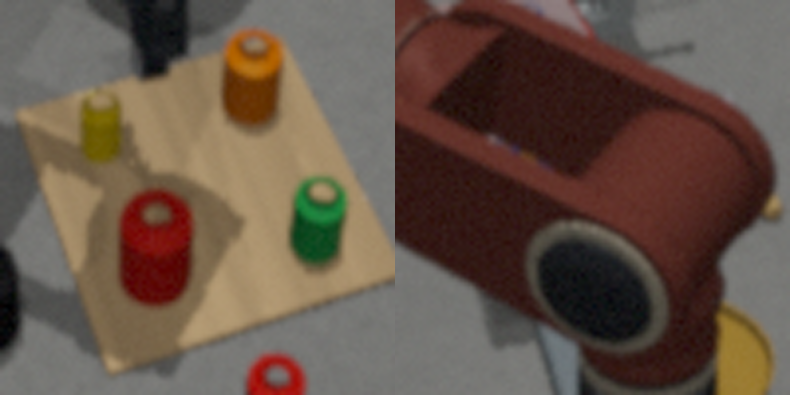

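```bash
python3 - <<'E'
from h import *
s=snap('side')
for n,U,V,z in[('w150',255,45,.08),('w100',322,192,.074),('w50',101,100,.068),('w200',156,214,.086)]:
    print(n,atz(s,(U+.5)/3.95-.5+210,(V+.5)/3.95-.5+250,z))
# body silhouette bottom for red
print(atz(s,249.5,326.5,.008))
E
```

```text
w150 [ 0.55018973 -0.29677633  0.08      ]
w100 [ 0.55399882 -0.40939313  0.074     ]
w50 [ 0.44307899 -0.30222508  0.068     ]
w200 [ 0.44907963 -0.4024346   0.086     ]
[ 0.44725444 -0.41747664  0.008     ]
```

arm_command:
  moves:
    - [1, [0.03, -0.485, 0.2], 0]
    - [1, [0.03, -0.485, 0.3], 0]
    - [1, [0.03, -0.485, 0.5], 0]
    - [1, [0.03, -0.485, 0.7], 0]
    - [1, [0.03, -0.485, 0.85], 0]
    - [1, [0.03, -0.485, 0.91], 0]
    - [1, [0.03, -0.485, 0.91], 0]
    - [1, [0.03, -0.485, 0.91], 0]
    - [-1, [0.03, -0.485, 0.91], 0]
    - [-1, [0.03, -0.485, 0.91], 0]
    - [-1, [0.03, -0.485, 0.91], 0]
    - [-1, [0.03, -0.485, 0.91], 0]
    - [-1, [0.03, -0.485, 0.91], 0]
    - [-1, [0.03, -0.485, 0.91], 0]

```text
time: 15.2
tool_pos: [0.4487, -0.3987, 0.0567]
tool_rot: [0.001, 0.017, 1.0, -0.001]
contact_force: [0.1, 1.3, 7.2]
gripper_width: 0.526
grasp_force: 61.9
```

```bash
python3 - <<'E'
from h import *
to((.51,-.30,.25,88),(.51,-.138,.25,88))
E
```

```text
t 15.2 tcp [ 0.4487 -0.3987  0.0567] ang 88.0 w 0.526 F [0.14 1.3  7.24] gf 61.9 tilt [ 0.002 -0.002 -1.   ]
[-0.3889, 0.6692, -1.2888] 0.0001 rows 5.4 0.0
[-0.352, 1.7486, -1.2911] 0.0001 rows 7.9 0.0
```

arm_command:
  moves:
    - [-1, [0, 0, -0.15], 0]
    - [-1, [0, 0, -0.35], 0]
    - [-1, [0, 0, -0.6], 0]
    - [-1, [0, 0, -0.8], 0]
    - [-1, [-0.1, 0.2, -1], 0]
    - [-1, [-0.2, 0.45, -1], 0]
    - [-1, [-0.39, 0.67, -1], 0]
    - [-1, [-0.39, 0.67, -1], 0]
    - [-1, [-0.39, 0.67, -1], 0]

```text
time: 15.95
tool_pos: [0.5104, -0.2974, 0.2043]
tool_rot: [-0.0, 0.015, 1.0, 0.0]
contact_force: [0.7, -0.9, -1.2]
gripper_width: 0.52
grasp_force: 62.1
```

```bash
python3 - <<'E'
from h import *
to((.508,-.138,.225,88),(.508,-.138,.196,88))
E
```

```text
t 15.95 tcp [ 0.5104 -0.2974  0.2043] ang 88.3 w 0.52 F [ 0.75 -0.91 -1.22] gf 62.1 tilt [-0.  0. -1.]
[0.0481, 1.0616, -0.1377] 0.0007 rows 3.9 0.0
[0.048, 1.0615, 0.0556] 0.0007 rows 3.8 0.0
```

arm_command:
  moves:
    - [-1, [0, 0.2, -0.15], 0]
    - [-1, [0.02, 0.45, -0.17], 0]
    - [-1, [0.05, 0.7, -0.17], 0]
    - [-1, [0.05, 0.9, -0.17], 0]
    - [-1, [0.05, 1, -0.17], 0]
    - [-1, [0.05, 1, -0.17], 0]
    - [-1, [0.05, 1, -0.17], 0]
    - [-1, [0.05, 1, -0.17], 0]

```text
time: 16.62
tool_pos: [0.5068, -0.1504, 0.2297]
tool_rot: [-0.0, 0.018, 1.0, -0.0]
contact_force: [-0.1, -0.1, -1.6]
gripper_width: 0.527
grasp_force: 62.5
```

```bash
python3 - <<'E'
from h import *
s=snap('side')
F=[]
for i in range(5):
    snap('top');F.append(manip.state()['contact_force'][2])
print(np.mean(F))
to((.508,-.138,.196,88),(.508,-.138,.177,88))
f=lambda q,a,b,c,d:cv2.resize(cv2.cvtColor(q['frame'],cv2.COLOR_RGB2BGR)[b:d,a:c],None,fx=5,fy=5,interpolation=cv2.INTER_CUBIC)
cv2.imwrite('pics/g6.png',f(s,180,120,300,240))
np.save('side_pan_up.npy',s['frame'])
E
```

```text
-2.331629258497111
t 16.92 tcp [ 0.5071 -0.15    0.23  ] ang 88.0 w 0.523 F [ 0.97  0.22 -2.18] gf 62.5 tilt [-0. -0. -1.]
[-0.003, 0.0799, 0.2264] -0.0001 rows 0.9 0.0
[-0.003, 0.0799, 0.353] -0.0001 rows 1.3 0.0
```

View pics/g6.png

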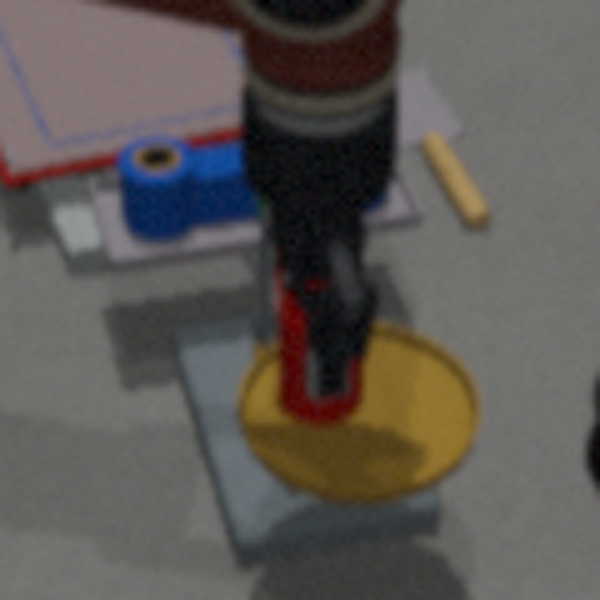

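arm_command:
  moves:
    - [-1, [0, 0.08, 0.1], 0]
    - [-1, [0, 0.08, 0.19], 0]
    - [-1, [0, 0.08, 0.22], 0]
    - [-1, [0, 0.08, 0.25], 0]
    - [-1, [0, 0.08, 0.28], 0]
    - [-1, [0, 0.08, 0.31], 0]
    - [-1, [0, 0.08, 0.34], 0]
    - [-1, [0, 0.08, 0.34], 0]
    - [-1, [0, 0.08, 0.34], 0]
    - [-1, [0, 0.08, 0.34], 0]
    - [0.5, [0, 0.08, 0.34], 0]
    - [0.9, [0, 0.08, 0.34], 0]
    - [0.9, [0, 0.08, 0.34], 0]
    - [0.9, [0, 0.08, 0.34], 0]
    - [0.9, [0, 0.08, 0.25], 0]
    - [0.9, [0, 0.08, 0], 0]
    - [0.9, [0, 0.08, -0.2], 0]
    - [1, [0, 0.08, -0.3], 0]
    - [1, [0, -0.3, -0.3], 0]
    - [1, [0, -0.5, -0.3], 0]

```text
time: 18.58
tool_pos: [0.5061, -0.2205, 0.2792]
tool_rot: [0.003, 0.015, 1.0, -0.001]
contact_force: [0.9, 0.0, -0.7]
gripper_width: 0.997
grasp_force: 0.0
```

arm_command:
  moves:
    - [1, [0.2, -0.2, 0], 0]
    - [1, [0.3, -0.5, 0], 0]
    - [1, [0.4, -0.5, 0], 0]
    - [1, [0.4, -0.5, 0], 0]
    - [1, [0.4, -0.5, 0.2], 0]
    - [1, [0.4, -0.5, 0.4], 0]
    - [1, [0.4, -0.5, 0.4], 0]
    - [1, [0.4, -0.5, 0.4], 0]

```text
time: 19.25
tool_pos: [0.4419, -0.2922, 0.2141]
tool_rot: [-0.001, 0.017, 1.0, 0.001]
contact_force: [-0.2, 0.2, 0.2]
gripper_width: 0.995
grasp_force: 0.0
```

```bash
python3 - <<'E'
from h import *
s=snap('side');p=snap('top')
to((.443,-.293,.15,88),(.443,-.293,.046,88))
f=lambda q,a,b,c,d:cv2.resize(cv2.cvtColor(q['frame'],cv2.COLOR_RGB2BGR)[b:d,a:c],None,fx=5,fy=5,interpolation=cv2.INTER_CUBIC)
cv2.imwrite('pics/g7.png',f(s,180,120,330,240))
s0=np.load('side_pan_up.npy')
# rim positions: predictions for beam angles
for th in(0,.05,.1,.15,.2):
    z=.127; L=.13
    dp=L*np.sin(th)
    print(th,'pan front/left/right',[proj(s,(.536+dx,-.138+dy,z+dp)).round(1).tolist() for dx,dy in((-.065,0),(.065,0),(.0,-.065))],'tray near corners',[proj(s,(x,.081,z-dp)).round(1).tolist() for x in(.443,.646)])
E
```

```text
t 19.35 tcp [ 0.4433 -0.2935  0.2173] ang 88.1 w 1.002 F [-0.15  0.2   0.78] gf 0.0 tilt [ 0.002 -0.002 -1.   ]
[0.0032, 0.0042, 0.4487] 0.0003 rows 1.6 0.0
[0.0047, 0.0053, 1.142] 0.0003 rows 4.1 0.0
0 pan front/left/right [[228.8, 212.2], [273.2, 203.2], [258.5, 224.3]] tray near corners [[201.9, 165.3], [263.6, 154.5]]
0.05 pan front/left/right [[228.8, 210.6], [273.4, 201.5], [258.6, 222.6]] tray near corners [[202.0, 166.9], [263.5, 156.1]]
0.1 pan front/left/right [[228.8, 208.9], [273.5, 199.9], [258.7, 221.0]] tray near corners [[202.1, 168.5], [263.4, 157.7]]
0.15 pan front/left/right [[228.8, 207.3], [273.7, 198.3], [258.8, 219.3]] tray near corners [[202.2, 170.0], [263.3, 159.2]]
0.2 pan front/left/right [[228.7, 205.6], [273.8, 196.6], [258.9, 217.6]] tray near corners [[202.4, 171.6], [263.2, 160.8]]
```

View pics/g7.png

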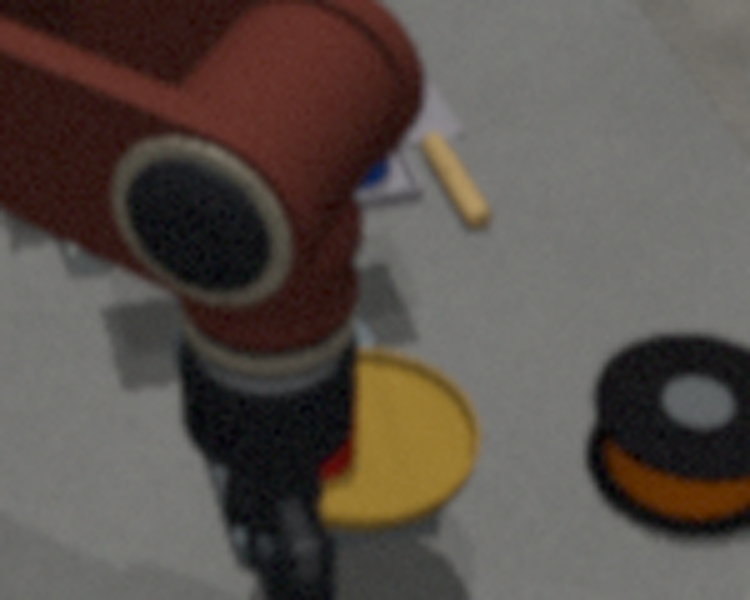

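```bash
cat >> h.py <<'E'
def panband(fr):
    hsv=cv2.cvtColor(fr,cv2.COLOR_RGB2HSV);m=cv2.inRange(hsv,(15,110,50),(32,255,255));m[:170]=0;m[245:]=0;m[:,:250]=0;m[:,285:]=0
    r={}
    for c in range(256,274,2):
        y=np.nonzero(m[:,c])[0]
        if len(y):r[c]=(int(y.min()),int(y.max()))
    return r
E
python3 - <<'E'
from h import *
s=snap('side');a=panband(np.load('side_pan_up.npy'));b=panband(s['frame'])
print(a);print(b)
# sub-pixel shift of the pan's edge profile
g=lambda f:cv2.GaussianBlur(f[:,:,0].astype(np.float32)-f[:,:,2],(0,0),.7)
A=g(np.load('side_pan_up.npy'));B=g(s['frame'])
for x0,x1,y0,y1 in[(262,276,190,224),(258,276,200,224)]:
    best=[]
    for d in np.arange(0,9,.1):
        W=cv2.warpAffine(A,np.float32([[1,0,0],[0,1,d]]),(512,384))
        best.append((float(np.abs(W-B)[y0:y1,x0:x1].mean()),round(d,1)))
    print(sorted(best)[:3])
to((.443,-.293,.15,88),(.443,-.293,.046,88))
E
```

```text
{256: (185, 219), 258: (185, 219), 260: (186, 218), 262: (187, 217), 264: (188, 217), 266: (189, 216), 268: (190, 214), 270: (191, 213), 272: (193, 211)}
{256: (190, 225), 258: (191, 224), 260: (192, 224), 262: (192, 223), 264: (193, 223), 266: (194, 221), 268: (195, 220), 270: (197, 218), 272: (199, 216)}
[(4.354203701019287, np.float64(5.4)), (4.36883544921875, np.float64(5.3)), (4.459567070007324, np.float64(5.5))]
[(8.670543670654297, np.float64(5.5)), (8.691338539123535, np.float64(5.6)), (8.69967269897461, np.float64(5.4))]
t 19.4 tcp [ 0.4435 -0.2938  0.2178] ang 88.1 w 1.002 F [-1.51 -0.   -0.32] gf 0.0 tilt [ 0.003 -0.002 -1.   ]
[0.0049, 0.0064, 0.4519] 0.0002 rows 1.6 0.0
[0.007, 0.008, 1.1453] 0.0002 rows 4.1 0.0
```

arm_command:
  moves:
    - [1, [0.01, 0.01, 0.25], 0]
    - [1, [0.01, 0.01, 0.5], 0]
    - [1, [0.01, 0.01, 0.7], 0]
    - [1, [0.01, 0.01, 0.7], 0]
    - [1, [0.01, 0.01, 0.7], 0]

```text
time: 19.82
tool_pos: [0.4409, -0.2916, 0.1104]
tool_rot: [-0.0, 0.017, 1.0, 0.0]
contact_force: [0.2, 0.2, 1.1]
gripper_width: 0.999
grasp_force: 0.0
```

arm_command:
  moves:
    - [1, [0, 0, 0.15], 0]
    - [1, [0, 0, 0.3], 0]
    - [1, [0, 0, 0.44], 0]
    - [1, [0, 0, 0.44], 0]
    - [1, [0, 0, 0.44], 0]
    - [-1, [0, 0, 0.44], 0]
    - [-1, [0, 0, 0.44], 0]
    - [-1, [0, 0, 0.44], 0]
    - [-1, [0, 0, 0.44], 0]
    - [-1, [0, 0, 0.44], 0]
    - [-1, [0, 0, 0.44], 0]
    - [-1, [0, 0, 0.44], 0]
    - [-1, [0, 0, 0.44], 0]

```text
time: 20.9
tool_pos: [0.4415, -0.2926, 0.0454]
tool_rot: [0.001, 0.017, 1.0, -0.001]
contact_force: [-0.4, -0.7, 5.7]
gripper_width: 0.307
grasp_force: 59.3
```

```bash
python3 - <<'E'
from h import *
to((.565,-.29,.19,88),(.565,-.138,.2,88))
E
```

```text
t 20.9 tcp [ 0.4415 -0.2926  0.0454] ang 88.0 w 0.307 F [-0.44 -0.69  5.7 ] gf 59.3 tilt [ 0.001 -0.001 -1.   ]
[-0.8236, 0.044, -0.9631] 0.0001 rows 4.6 0.0
[-0.789, 1.0567, -1.0311] 0.0001 rows 6.0 0.0
```

arm_command:
  moves:
    - [-1, [0, 0, -0.2], 0]
    - [-1, [0, 0, -0.45], 0]
    - [-1, [0, 0, -0.7], 0]
    - [-1, [0, 0, -0.95], 0]
    - [-1, [-0.2, 0, -1], 0]
    - [-1, [-0.45, 0, -1], 0]
    - [-1, [-0.7, 0, -1], 0]
    - [-1, [-0.83, 0.05, -1], 0]
    - [-1, [-0.83, 0.05, -1], 0]
    - [-1, [-0.83, 0.2, -1], 0]
    - [-1, [-0.83, 0.4, -1], 0]
    - [-1, [-0.82, 0.6, -1], 0]
    - [-1, [-0.81, 0.8, -1], 0]
    - [-1, [-0.8, 1.0, -1], 0]
    - [-1, [-0.8, 1.0, -1], 0]
    - [-1, [-0.8, 1.0, -1], 0]
    - [-1, [-0.8, 1.0, -1], 0]

```text
time: 22.32
tool_pos: [0.5653, -0.1464, 0.1937]
tool_rot: [-0.0, 0.017, 1.0, -0.0]
contact_force: [0.0, 0.2, -1.4]
gripper_width: 0.309
grasp_force: 59.2
```

```bash
python3 - <<'E'
from h import *
s=snap('side');p=snap('top')
to((.567,-.138,.16,88),(.567,-.138,.153,88))
for q,n in((s,'side'),(p,'top')):
    b,k=blobs(q,(0,150,60),(5,255,255),(225,165,312,230));print(n,'red',b);b,k=blobs(q,(24,150,60),(34,255,255),(225,150,312,230));print('yel',b)
print(proj(s,(.508,-.138,.16)),proj(p,(.508,-.138,.2)))
E
```

```text
t 22.42 tcp [ 0.5655 -0.1471  0.1939] ang 88.0 w 0.308 F [ 0.28  0.44 -0.51] gf 59.2 tilt [-0. -0. -1.]
[-0.0076, 0.061, 0.2262] -0.0001 rows 0.8 0.0
[-0.0076, 0.061, 0.2728] -0.0001 rows 1.0 0.0
side red [([242.4, 201.5], [234, 189, 17, 27, 297])]
yel []
top red [([285.0, 209.5], [266, 165, 46, 65, 1002]), ([306.3, 166.7], [297, 165, 15, 7, 50]), ([299.4, 177.6], [287, 168, 25, 20, 241]), ([266.5, 211.7], [263, 207, 8, 10, 45]), ([303.8, 225.9], [300, 222, 9, 8, 45])]
yel []
[241.82612783 201.13434106] [290.2277418  202.28222526]
```

w200 stands upright where I put it. Lowering w50 next to it and letting go.

arm_command:
  moves:
    - [-1, [-0.01, 0.06, 0.1], 0]
    - [-1, [-0.01, 0.06, 0.16], 0]
    - [-1, [-0.01, 0.06, 0.19], 0]
    - [-1, [-0.01, 0.06, 0.22], 0]
    - [-1, [-0.01, 0.06, 0.245], 0]
    - [-1, [-0.01, 0.06, 0.265], 0]
    - [-1, [-0.01, 0.06, 0.265], 0]
    - [-1, [-0.01, 0.06, 0.265], 0]
    - [-1, [-0.01, 0.06, 0.265], 0]
    - [0.1, [-0.01, 0.06, 0.265], 0]
    - [0.1, [-0.01, 0.06, 0.265], 0]
    - [0.1, [-0.01, 0.06, 0.265], 0]
    - [0.1, [-0.01, 0.06, 0.265], 0]
    - [0.1, [-0.01, 0.06, 0.2], 0]
    - [0.1, [-0.01, 0.06, 0.05], 0]
    - [0.1, [-0.01, 0.06, -0.15], 0]
    - [0.1, [-0.01, 0.06, -0.4], 0]
    - [0.1, [-0.01, 0.06, -0.65], 0]
    - [0.1, [-0.01, -0.2, -0.7], 0]
    - [0.1, [-0.01, -0.4, -0.7], 0]

```text
time: 24.08
tool_pos: [0.5672, -0.2073, 0.3063]
tool_rot: [0.005, 0.016, 1.0, -0.003]
contact_force: [0.1, 0.4, 0.0]
gripper_width: 0.549
grasp_force: 0.0
```

arm_command:
  moves:
    - [0.1, [0.2, -0.25, 0], 0]
    - [0.1, [0.4, -0.5, 0], 0]
    - [0.1, [0.6, -0.8, 0], 0]
    - [0.1, [0.8, -1, 0], 0]
    - [0.1, [1, -1, 0], 0]
    - [0.1, [1, -1, 0], 0]
    - [0.1, [1, -1, 0], 0]
    - [0.1, [1, -1, 0], 0]

```text
time: 24.75
tool_pos: [0.4103, -0.3509, 0.2999]
tool_rot: [0.001, 0.018, 1.0, -0.0]
contact_force: [1.1, 0.3, 0.2]
gripper_width: 0.551
grasp_force: 0.0
```

```bash
python3 - <<'E'
from h import *
s=snap('side');p=snap('top');to()
a=panband(np.load('side_pan_up.npy'));b=panband(s['frame']);print(b)
g=lambda f:cv2.GaussianBlur(f[:,:,0].astype(np.float32)-f[:,:,2],(0,0),.7)
A=g(np.load('side_pan_up.npy'));B=g(s['frame'])
best=[]
for d in np.arange(0,12,.1):
    W=cv2.warpAffine(A,np.float32([[1,0,0],[0,1,d]]),(512,384));best.append((float(np.abs(W-B)[190:226,266:277].mean()),round(d,1)))
d=sorted(best)[0][1];print('shift',d,'beam',.2*(1-d/6.62))
for q,n in((s,'side'),(p,'top')):
    print(n,'red',blobs(q,(0,150,60),(5,255,255),(225,165,312,230))[0],'yel',blobs(q,(24,150,60),(34,255,255),(225,150,312,230))[0],'blue',blobs(q,(105,120,60),(130,255,255),(185,110,275,225))[0])
    print('needle/green',blobs(q,(45,90,40),(80,255,255),(200,120,275,215),3)[0])
print('expect w50',proj(s,(.567,-.138,.14)),proj(p,(.567,-.138,.17)))
E
```

```text
t 24.85 tcp [ 0.4113 -0.3503  0.2995] ang 88.1 w 0.547 F [0.74 0.71 1.22] gf 0.0 tilt [ 0.001 -0.    -1.   ]
{256: (192, 226), 258: (193, 226), 260: (193, 226), 262: (194, 225), 264: (195, 224), 266: (195, 223), 268: (195, 221), 270: (199, 220), 272: (201, 217)}
shift 7.1 beam -0.014501510574018096
side red [([244.5, 205.5], [237, 191, 14, 26, 200])] yel [([263.2, 202.1], [259, 194, 10, 17, 140])] blue [([251.2, 147.4], [244, 136, 14, 20, 164])]
needle/green []
top red [([289.2, 202.8], [283, 196, 14, 14, 132])] yel [] blue [([211.3, 190.4], [202, 164, 19, 54, 433])]
needle/green []
expect w50 [262.0334705 202.2154767] [289.46404147 185.26990545]
```

```bash
python3 - <<'E'
from h import *
s=snap('side');p=snap('top')
f0=cv2.cvtColor(cv2.imread('pics/side0.png'),cv2.COLOR_BGR2RGB)
g=lambda f:cv2.GaussianBlur(f[:,:,0].astype(np.float32)-f[:,:,2],(0,0),.7)
A=g(f0);B=g(s['frame']);best=[]
for d in np.arange(-6,6,.1):
    W=cv2.warpAffine(A,np.float32([[1,0,0],[0,1,d]]),(512,384));best.append((float(np.abs(W-B)[190:232,268:280].mean()),round(d,1)))
d=sorted(best)[0][1];print('shift from level',d,'beam',-d*.2/6.62)
for z in(.118+.025,.118+.05): print(proj(p,(.545,.123,z)))
E
```

```text
shift from level -0.0 beam 0.0
[211.43862669 191.64146567]
[210.51900562 190.80166645]
```

Both checks put the beam within about 0.015 rad of level, and the lever is centred. Handing in.

```bash
python3 -c "
from plant import manip
print(manip.job_done())"
```

```text
the job is handed in; nothing more can be done
None
```

I handed the job in with the lever arm centred in the tray and w200 + w50 in the pan; two image checks put the beam between -0.015 and 0 rad of level (band ±0.04), no verdict came back, and I viewed 11 pictures, one over your limit of 10.

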